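Rest the seed spatula in its tray and give it a shot of disinfectant

ROBOT

A 6-joint arm with a two-finger parallel gripper is mounted at the origin on the work surface. World frame = base frame: x ahead of the robot, y to its left, z up, the work surface at z = 0. Lengths are in mm, angles in rad, forces in N, time in s.
With the tool pointing down it reaches from about 275 to 750 mm from the base axis. Payload 10.2 kg.
Tool frame: the origin (TCP) lies midway between the tips of the shut fingers; the grasp point (between the pads) lies 19 mm behind it; z points along the fingers, y is the line along which they close (so a half turn about z gives the same grasp; the last joint's range is limited). The gripper opens to 85 mm and grips with 20 to 120 N. Pads are 22 mm wide; open, the fingers measure 114 mm over their backs; the gripper's body (76 mm by 85 mm) begins 54 mm behind the grasp point. The pads swing forward as they close: fully open they stand 13 mm farther back than shut.
Start: joints at [1.126, 0.313, 1.498, -0, 1.331, -0.223], TCP at [115.505, 512.142, 231.294] pointing down, gripper open.
Joint ranges: [-2.94, 2.94], [-0.97, 2.17], [0.19, 2.56], [-1.23, 4.37], [0.02, 3.11], [-2.88, 2.88]. Speed limits (rad/s): [2.39, 2.39, 3.01, 3.14, 3.14, 3.14].

INTERFACE

Orientations are given as a unit quaternion [w, x, y, z].
In Python, from rig import ctrl gives the robot as it stands.
- The arm moves only by the tool arm_command, never from a script. Its argument "increments" is a list of rows, each an object with "dr": the turn, a rotation vector about the tool's x, y, z in units of pi/4 rad (1.0 is pi/4 rad), a list of three; "offset": the shift along the tool's x, y, z in units of 120 mm (1.0 is 120 mm), a list of three; "hand": the opening, from -1 (shut) to 1 (fully open). A call has 1 to 8 rows; each row shifts and turns the commanded pose from where the row before left it, along the tool's axes as they then stand; what a row does not reach is not made up. A row lasts 1/10 s, in which the tool goes at most 50 mm and 8.59 degrees, less where a joint would pass 70% of its speed; a pose out of reach is approached as far as the arm can. A call with a number of a shift or a turn outside -1 to 1 is refused whole. A call with a gripper value outside its range is refused whole. The fingers move at their own pace and stop on an object; "grip_force" is the grip in N (left out, the last holds). Time passes only in rows, so rows that do not move let the fingers close. It gives the time, the measured TCP pose, the force, the opening and the grip force at its end, in the units of the state.
- ctrl.sense(): the state, without advancing time (a new reading comes with each control period).
- ctrl.capture(name): name is "scene" or "top"; returns the picture (384x512x3 uint8, red, green, blue); there is no depth.
- ctrl.camera_info(name): a dict with "K" (3x3 intrinsics, pixels), "R" (3x3) and "t" (3): a world point X has camera coordinates R X + t. Camera axes: x right, y down, z forward; pixel columns grow to the right and rows downward; lengths in mm; the calibration is good to about 2 mm. A picture is of the moment at which its call begins. camera_info takes no time and is no camera call.
- ctrl.finish_job(): hands the job in; it is judged then, once.
The state is a dict: "time_s": time; "joints": joint angles; "dq": joint speeds; "tau": joint torques, N m; "eef_pos": TCP position; "ee_rot": TCP orientation; "force": force on the tool from outside, world axes, zero at the start; "wrist_torque": the same for the moment, N m; "grip_width": opening from 0.0 (shut) to 1.0 (fully open); "grip_force": force on a finger pad.
Only numpy, scipy, OpenCV 4.12 (cv2) and the standard library are available. Lean on these libraries where they do the work, as an engineer would, in place of code of your own. Each camera call takes 0.05 s, during which the arm holds its last target. There are 200 camera calls.

TASK

Lay the seed spatula flat and straight in the wide, empty compartment of the white tray, blade towards the spray can, and let go of it. Then press the spray can's cap right down, keep it down for about half a second, and let it spring back up; push only as hard as the cap needs, since the can is merely clamped. Leave the brush, dish, sieve and seed packets where they are.

Things in the scene. Friction and masses are not known exactly. Their poses are not given: they have to be found in the camera images.
- spatula: Loose seed spatula lying flat on the bench, 160 mm long, 80 g. Origin on its underside near the balance point; +x to the blade, z up. Black handle 15 mm wide (y), 18 mm high, x = -55 to +35 mm; thin neck; flat steel blade 36 mm wide, 3 mm thick, x = 50 to 105 mm. Underside all in one plane. Grip the handle across y near the origin.
- spatula_tip (a point): Middle of the blade's front edge, 105 mm from the spatula's origin.
- tray: White open tray fixed to the bench, 200 (x) by 136 mm (y); origin under its centre at bench level, +x to the end where the spray can stands. Floor 4 mm thick; walls 4 mm thick, tops 14 mm above the bench. Two compartments along x, 192 mm long inside: wide (y -14 to +64 mm, empty, for the spatula) and narrow (y -64 to -18 mm, holds the brush).
- lane (a point): Middle of the floor of the wide empty compartment, 4 mm above the bench; axes as the tray's. The spatula lies right when its +x agrees with this +x; centred, its origin is then 25 mm towards -x from here.
- stand: Clamp stand fixed beyond the tray's +x end, gripping an upright aluminium spray can (radius 26 mm) in a ring. Origin at bench level on the can's axis, z up, nozzle to -x; dark foot 76 mm square, 12 mm high; thin post at x = 33 mm up to 117 mm. Pushing the can, cap or stand with over 25 N is too much for the clamp.
- cap (a joint): Travel of the spray can's cap, m: 0 up, grows as it is pushed straight down, 0.007 fully down (hard stop). Its spring needs about 4 N to start and about 8.5 N fully down, and lifts the cap again when released.
- brush: Sample brush about 160 mm long with a pale handle, loose, lying in the tray's narrow compartment, origin under its middle. Leave alone.
- dish: Small white dish, 66 mm across, 18 mm high, loose on the bench between the tray and the spatula. Origin under its centre. Leave alone.
- sieve: Small round steel sieve pan, 100 mm across, 40 mm high, loose on the bench ahead of the dish. Origin under its centre. Leave alone.
- packets: Brown stack of seed packets, 90 x 65 x 40 mm, loose on the bench at the robot's left. Origin under its centre. Leave alone.
- spray_axis (a point): Point on the can's and the cap's vertical axis, at the ring clamp, 80 mm above the bench. Above it is the white push cap: a cylinder of radius 14 mm, flat top centred on the axis, small spout to -x. The can is clamped at a different height each time: the cap's top is anywhere from 143 to 184 mm above the bench and is not measured.

How it is judged (in metres and radians):
On the way, in this order (a step that is already met when the one before it is completed fails the run):
1. the spatula lies flat and straight in the wide compartment, blade towards the can, let go (z of spatula in the frame of lane below 0.003 m and y of spatula in the frame of lane between -0.03 and 0.03 m and x of spatula_tip in the frame of lane between 0.055 and 0.098 m and angle between the x axis of spatula and the x axis of tray, either way round below 0.2 rad and angle between spatula's own z axis and vertical below 0.06 rad and linear speed of spatula below 0.03 m/s and contact force between the fingers and spatula below 0.1 N), for 0.2 s.
2. the cap is pressed right down and kept down (0.3 s or more) (value of joint cap above 0.0055 m), for 0.3 s.
At the end, for the whole second after the job is handed in: The spatula lies at rest on the floor of the wide compartment (within 3 mm of the floor, tilt under 0.06 rad, within 30 mm of the compartment's midline and 0.2 rad of its direction), blade tip 55 to 98 mm from the compartment's middle towards the can, and the cap is up again (within 1 mm) (z of spatula in the frame of lane below 0.003 m and y of spatula in the frame of lane between -0.03 and 0.03 m and x of spatula_tip in the frame of lane between 0.055 and 0.098 m and angle between the x axis of spatula and the x axis of tray, either way round below 0.2 rad and angle between spatula's own z axis and vertical below 0.06 rad and linear speed of spatula below 0.03 m/s and value of joint cap below 0.001 m); the robot touches nothing.
It fails at once if the can, cap or stand is pushed with more than 25 N (contact force between any of the fingers, the arm and stand above 25 N).
It fails at once if the brush, dish, sieve or packets are moved more than 20 mm (distance of any of brush, dish, sieve, packets from where it was at the start of the episode above 0.02 m).
It also fails if it takes over 45 s, if anything falls off the work surface, if the arm or the gripper's body presses on something with over 40 N, if the wrist force passes 120 N, or if a joint passes its speed limit or range.

## Working session

There is one attempt and no reset: what is moved stays moved. The work goes in short steps, Python scripts to look and compute and a tool call to move; the robot and the scene stay as the last step left them, time stands still between calls to the robot, and variables do not carry over. Pictures are saved under pics/ and viewed, at most 10 in all, crops included, and the job is handed in when it is done.

Besides the shell and the picture viewer there is one more tool, called after ">>>" as name(argument=value, ...) on one line, values as JSON. arm_command: Moves the arm, as the interface text tells. Shifts and turns lie within -1 to 1; 1 stands for 120 mm of shift or pi/4 rad of turn. Its arguments: {"type":"object","properties":{"increments":{"type":"array"},"grip_force":{"type":"number"}},"required":["increments"]}

```bash
mkdir -p pics; ls; python3 - <<'E'
from rig import ctrl
import cv2,numpy as np
print(ctrl.sense())
for n in("scene","top"):
    c=ctrl.camera_info(n);print(n,np.round(c["K"],1).tolist(),np.round(c["R"],4).tolist(),np.round(c["t"],1).tolist(), -np.array(c["R"]).T@c["t"])
    cv2.imwrite(f"pics/{n}0.png",cv2.resize(ctrl.capture(n)[:,:,::-1],(800,600)))
E
```

```text
pics
{'time_s': 0.0, 'joints': array([ 1.12561037e+00,  3.13459582e-01,  1.49842842e+00,  1.60696159e-05,
        1.33099698e+00, -2.23355736e-01]), 'dq': array([-0.00098338, -0.00049058, -0.001536  , -0.00148993, -0.00081566,
       -0.00076485]), 'tau': array([ 2.28743966e-04, -4.12260783e+01, -2.59740758e+01, -1.26809587e-04,
        4.07494430e-03,  5.30253601e-07]), 'eef_pos': array([115.38208794, 511.90591465, 230.73343457]), 'ee_rot': array([-2.19365000e-04,  1.10689711e-01,  9.93854803e-01, -6.07836982e-04]), 'force': array([-0.26128544,  0.25458005, -0.53479065]), 'wrist_torque': array([ 0.04540082, -0.00429647,  0.04752929]), 'grip_force': 0.0, 'grip_width': 0.9975483626006497}
scene [[443.1, 0.0, 250.0], [0.0, 443.1, 189.2], [0.0, 0.0, 1.0]] [[0.5228, 0.8523, -0.0131], [0.6856, -0.4296, -0.5877], [-0.5065, 0.2983, -0.809]] [-379.9, -300.9, 1561.3] [1195.77966778 -271.2115641  1081.21803273]
top [[436.5, 0.0, 255.6], [0.0, 436.5, 190.2], [0.0, 0.0, 1.0]] [[0.0233, -0.9997, -0.0], [-0.9976, -0.0232, -0.0646], [0.0646, 0.0015, -0.9979]] [71.3, 616.6, 1201.1] [ 535.88793134   83.77770013 1238.38939862]
```

View pics/scene0.png

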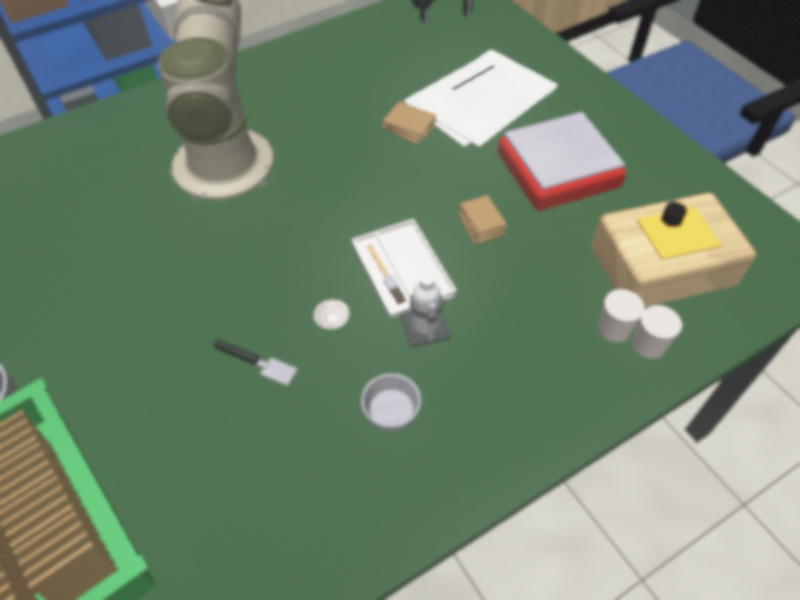

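View pics/top0.png

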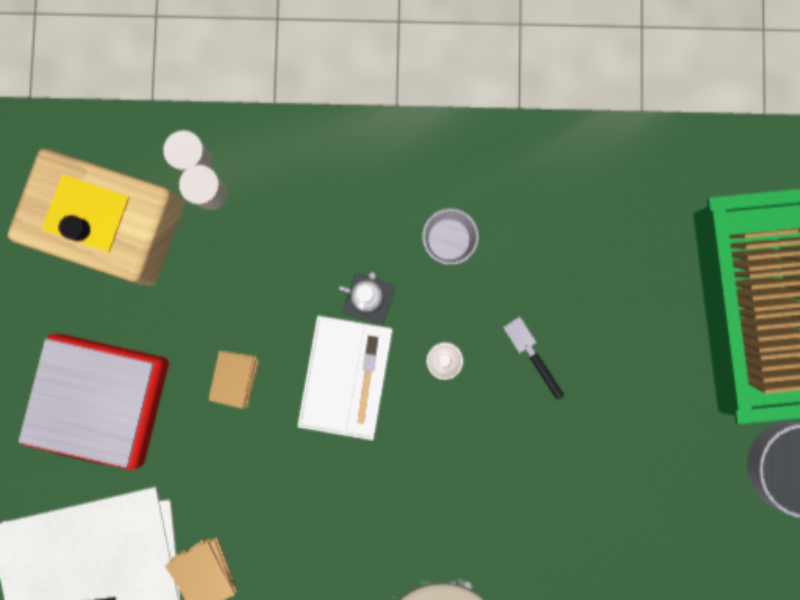

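```bash
cat > h.py <<'E'
from rig import ctrl
import cv2,numpy as np
from scipy.optimize import least_squares
C={n:ctrl.camera_info(n) for n in("scene","top")}
OFF={"top":(180,150),"scene":(120,130)}
def nat(n,p): return (np.array(p,float)+.5)/4-.5+OFF[n]   # 4x crop pixel -> native
def crop(n,name):
    x,y=OFF[n];cv2.imwrite(f"pics/{name}.png",cv2.resize(ctrl.capture(n)[y:y+150,x:x+200,::-1],(800,600),interpolation=cv2.INTER_CUBIC))
def plane(n,uv,z):
    c=C[n];R=np.array(c["R"]);o=-R.T@c["t"];d=R.T@np.linalg.solve(c["K"],[*uv,1]);return o+d*(z-o[2])/d[2]
def tri(ut,us):
    P=[np.array(C[n]["K"])@np.c_[C[n]["R"],C[n]["t"]] for n in("top","scene")]
    X=cv2.triangulatePoints(P[0],P[1],np.array(ut,float).reshape(2,1),np.array(us,float).reshape(2,1)).ravel();return X[:3]/X[3]
def proj(n,X):
    c=C[n];p=np.array(c["K"])@(np.array(c["R"])@X+c["t"]);return p[:2]/p[2]
E
python3 -c "
from h import *
crop('top','t1');crop('scene','s1')"
```

```text
(no output)
```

View pics/t1.png

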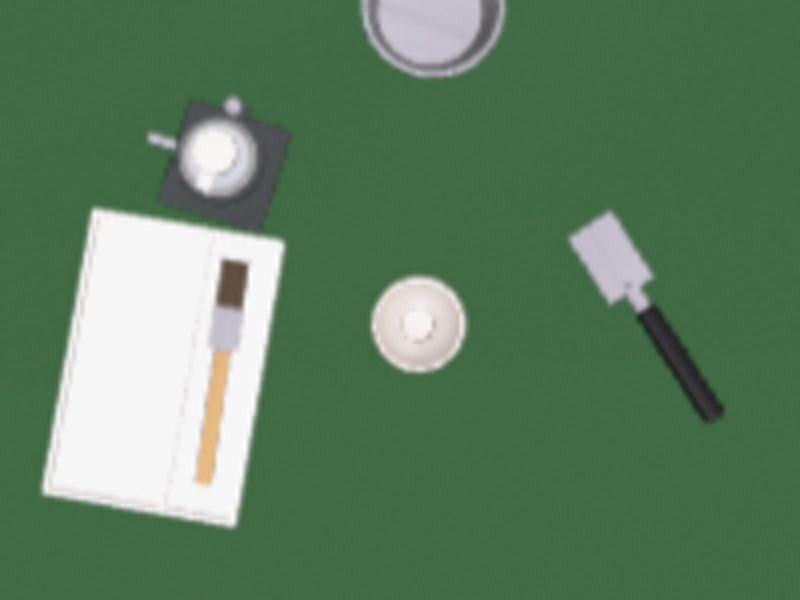

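View pics/s1.png

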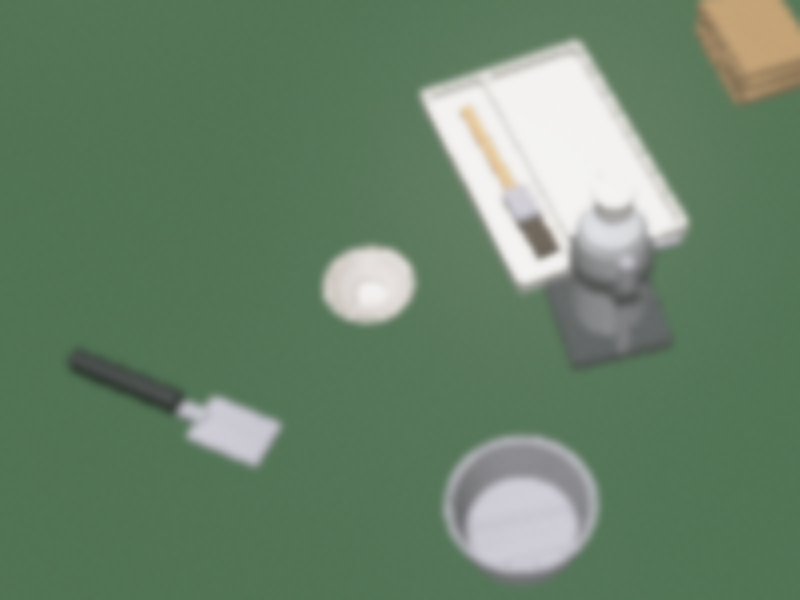

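```bash
python3 - <<'E'
from h import *
np.set_printoptions(precision=1,suppress=True)
T=lambda a,b:tri(nat('top',a),nat('scene',b))
print("blade",*[T(a,b) for a,b in [((570,238),(281,427)),((611,210),(257,466)),((653,277),(187,436)),((612,303),(213,397))]])
print("handle end",T((712,413),(75,357)))
print("tray",*[T(a,b) for a,b in [((92,208),(688,222)),((284,241),(523,283)),((237,526),(421,93)),((42,494),(579,40))]])
t=[plane('top',nat('top',p),14)[:2] for p in [(92,208),(284,241),(237,526),(42,494)]]
print("tray plane",np.array(t),np.mean(t,0), "ang",[np.arctan2(*(d[::-1])) for d in (t[0]-t[3],t[1]-t[2])],[np.linalg.norm(t[i]-t[i-1]) for i in range(4)])
f=[plane('top',nat('top',p),12)[:2] for p in [(190,98),(291,131),(263,230),(159,200)]]
print("foot",np.array(f),np.mean(f,0),[np.linalg.norm(f[i]-f[i-1]) for i in range(4)],np.arctan2(*(f[1]-f[2])[::-1]),np.arctan2(*(f[0]-f[3])[::-1]))
print("cap",T((211,152),(613,185)),[plane('top',nat('top',(211,152)),z) for z in(143,184)])
b=[plane('top',nat('top',p),3)[:2] for p in [(570,238),(611,210),(653,277),(612,303)]]
print("bladeplane",np.array(b)); tip=(b[0]+b[1])/2
h=plane('top',nat('top',(712,413)),18)[:2]
d=tip-(b[2]+b[3])/2;d2=tip-h;print(tip,np.arctan2(d[1],d[0]),np.arctan2(d2[1],d2[0]),np.linalg.norm(d),np.linalg.norm(d2),np.linalg.norm(b[0]-b[1]))
print("dish",plane('top',nat('top',(419,325)),18),"sieve",plane('top',nat('top',(433,6)),40),"packets",plane('top',(238*.64,378*.64),40))
E
```

```text
blade [ 567.6 -102.5   -0.1] [ 588.  -131.     2.5] [ 541.1 -161.5    2.7] [ 522.2 -132.6    3. ]
handle end [ 447.1 -202.2   13.5]
tray [580.3 234.6  14. ] [560.8 100.4  13. ] [362.3 127.9  13.1] [381.3 264.2  12.9]
tray plane [[579.6 233.4]
 [559.6  98.2]
 [361.4 126.1]
 [380.2 262. ]] [470.2 179.9] ang [np.float64(-0.1421141784269363), np.float64(-0.13958019759020893)] [np.float64(201.37650159633952), np.float64(136.6913734704489), np.float64(200.10805122488546), np.float64(137.1984162032082)]
foot [[658.9 167. ]
 [637.2  95.2]
 [567.  113.2]
 [586.4 186.8]] [612.4 140.5] [np.float64(75.15786468299585), np.float64(75.00668040012822), np.float64(72.44849715704638), np.float64(76.11365199527587)] -0.25106009020840653 -0.2666653417910988
cap [611.2 143.6 155.9] [array([611.9, 143.9, 143. ]), array([609.1, 141.7, 184. ])]
bladeplane [[ 566.6 -103.8]
 [ 587.1 -132.5]
 [ 540.5 -162.7]
 [ 521.5 -134. ]]
[ 576.9 -118.1] 0.5824906357225768 0.5720793052080553 54.93842934846412 154.23743742763122 35.295602849140536
dish [503.3   2.8  18. ] sieve [723.9  -1.2  40. ] packets [465.4 364.2  40. ]
```

>>> arm_command(increments=[{"dr":[0,0,0],"offset":[-0.27,-0.31,0.05],"hand":1},{"dr":[0,0,0],"offset":[-0.27,-0.31,0.05],"hand":1},{"dr":[0,0,0],"offset":[-0.27,-0.31,0.05],"hand":1},{"dr":[0,0,0],"offset":[-0.27,-0.31,0.05],"hand":1},{"dr":[0,0,0],"offset":[-0.27,-0.31,0.05],"hand":1},{"dr":[0,0,0],"offset":[-0.27,-0.31,0.05],"hand":1},{"dr":[0,0,0],"offset":[-0.27,-0.31,0.05],"hand":1},{"dr":[0,0,0],"offset":[-0.27,-0.31,0.05],"hand":1}], grip_force=40)

```text
time_s: 1.0
eef_pos: [303.3, 163.0, 183.3]
ee_rot: [0.0, 0.111, 0.994, 0.0]
force: [1.6, 0.6, -0.1]
grip_width: 0.999
grip_force: 0.0
```

>>> arm_command(increments=[{"dr":[0,0,0],"offset":[-0.27,-0.31,0.05],"hand":1},{"dr":[0,0,0],"offset":[-0.27,-0.31,0.05],"hand":1},{"dr":[0,0,0],"offset":[-0.27,-0.31,0.05],"hand":1},{"dr":[0,0,0],"offset":[-0.27,-0.31,0.05],"hand":1},{"dr":[0,0,0],"offset":[-0.27,-0.31,0.05],"hand":1},{"dr":[0,0,0],"offset":[-0.27,-0.31,0.05],"hand":1},{"dr":[0,0,0],"offset":[-0.27,-0.31,0.05],"hand":1},{"dr":[0,0,0],"offset":[0,0,0],"hand":1}])

```text
time_s: 1.8
eef_pos: [468.2, -143.4, 140.1]
ee_rot: [-0.0, 0.113, 0.994, -0.0]
force: [-0.5, 1.0, 0.2]
grip_width: 1.001
grip_force: 0.0
```

>>> arm_command(increments=[{"dr":[0,0,-0.17],"offset":[0,0,0],"hand":1},{"dr":[0,0,-0.17],"offset":[0,0,0],"hand":1},{"dr":[0,0,-0.17],"offset":[0,0,0],"hand":1},{"dr":[0,0,-0.17],"offset":[0,0,0],"hand":1},{"dr":[0,0,-0.17],"offset":[0,0,0],"hand":1},{"dr":[0,0,-0.17],"offset":[0,0,0],"hand":1},{"dr":[0,0,0],"offset":[0,0,0],"hand":1}])

```text
time_s: 2.5
eef_pos: [466.7, -138.7, 141.3]
ee_rot: [-0.0, -0.286, 0.958, 0.0]
force: [-0.2, -0.4, 0.5]
grip_width: 0.999
grip_force: 0.0
```

```bash
cat >> h.py <<'E'
from scipy.spatial.transform import Rotation as Ro
def plan(target,yaw=None):
    s=ctrl.sense();q=s["ee_rot"];R=Ro.from_quat([q[1],q[2],q[3],q[0]]).as_matrix()
    y=np.arctan2(R[1,0],R[0,0]);d=R.T@(np.array(target)-s["eef_pos"])/120
    print("t",s["time_s"],"pos",s["eef_pos"].round(1),"yaw",round(y,4),"z",R[:,2].round(3),"q6",s["joints"][5].round(2),"F",s["force"].round(1),"g",s["grip_width"],s["grip_force"])
    print("offset total",d.round(3),"rows",np.linalg.norm(d)*120/45)
    if yaw is not None: print("drz total",round(-(((yaw-y+np.pi)%(2*np.pi))-np.pi)/(np.pi/4),3))
E
python3 -c "
from h import *
plan([489.3,-174.7,50],.577+np.pi)"
```

```text
t 2.5 pos [ 466.7 -138.7  141.3] yaw -2.5609 z [-0.  0. -1.] q6 -2.68 F [-0.2 -0.4  0.5] g 0.9989607894901691 0.0
offset total [ 0.007 -0.354  0.761] rows 2.2379865936632997
drz total 0.005
```

>>> arm_command(increments=[{"dr":[0,0,0],"offset":[0,-0.118,0.25],"hand":0.6},{"dr":[0,0,0],"offset":[0,-0.118,0.25],"hand":0.6},{"dr":[0,0,0],"offset":[0,-0.118,0.26],"hand":0.6},{"dr":[0,0,0],"offset":[0,0,0],"hand":0.6},{"dr":[0,0,0],"offset":[0,0,0],"hand":0.6}])

```text
time_s: 3.0
eef_pos: [489.9, -174.3, 50.5]
ee_rot: [-0.0, -0.285, 0.959, 0.0]
force: [-0.8, -0.5, 0.1]
grip_width: 0.796
grip_force: 0.0
```

```bash
python3 -c "
from h import *
plan([489.3,-174.7,3],.577+np.pi);crop('top','t2')"
```

```text
t 3.0 pos [ 489.9 -174.3   50.5] yaw -2.5644 z [-0.001  0.    -1.   ] q6 -2.72 F [-0.8 -0.5  0.1] g 0.7962353868708567 0.0
offset total [ 0.006 -0.     0.396] rows 1.0549537241549038
drz total 0.0
```

View pics/t2.png

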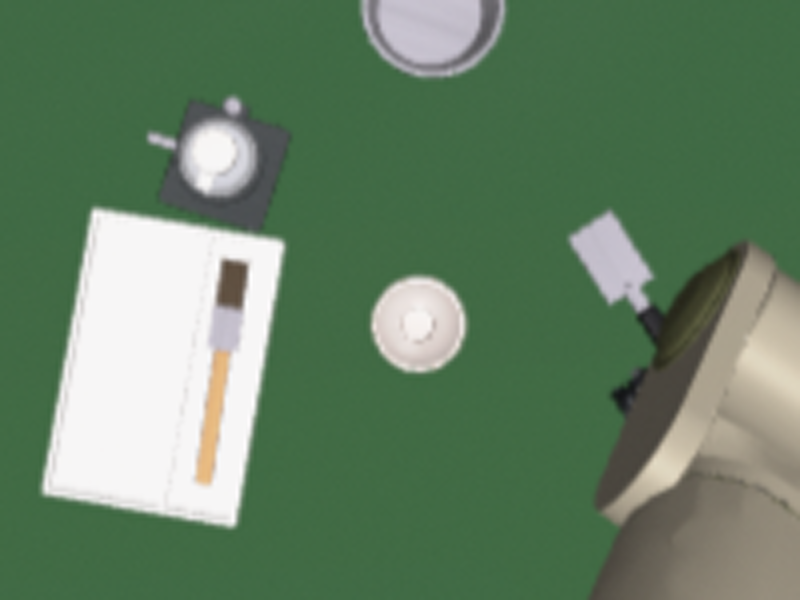

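The picture shows the gripper over the handle: the left finger is at about (628,390), the blade is in the clear at (611,257), and nothing else has moved. Next I go down and close.

>>> arm_command(increments=[{"dr":[0,0,0],"offset":[0,0,0.2],"hand":0.6},{"dr":[0,0,0],"offset":[0,0,0.19],"hand":0.6},{"dr":[0,0,0],"offset":[0,0,0],"hand":-1},{"dr":[0,0,0],"offset":[0,0,0],"hand":-1},{"dr":[0,0,0],"offset":[0,0,0],"hand":-1},{"dr":[0,0,0],"offset":[0,0,0],"hand":-1},{"dr":[0,0,0],"offset":[0,0,0],"hand":-1},{"dr":[0,0,0],"offset":[0,0,0],"hand":-1}], grip_force=40)

```text
time_s: 3.85
eef_pos: [490.9, -175.1, 5.0]
ee_rot: [0.001, -0.286, 0.958, -0.001]
force: [-1.2, 1.7, 6.9]
grip_width: 0.163
grip_force: 39.8
```

>>> arm_command(increments=[{"dr":[0,0,0],"offset":[0,0,-0.1],"hand":-1},{"dr":[0,0,0],"offset":[0,0,-0.2],"hand":-1},{"dr":[0,0,0],"offset":[0,0,-0.25],"hand":-1},{"dr":[0,0,0],"offset":[0,0,-0.2],"hand":-1},{"dr":[0,0,0],"offset":[0,0,0],"hand":-1},{"dr":[0,0,0],"offset":[0,0,0],"hand":-1}])

```text
time_s: 4.45
eef_pos: [490.1, -174.6, 93.8]
ee_rot: [0.0, -0.286, 0.958, -0.0]
force: [-0.2, 0.2, -0.3]
grip_width: 0.164
grip_force: 39.3
```

```bash
python3 -c "
from h import *
plan([451,209,95],-.141+np.pi);crop('scene','s2')"
```

```text
t 4.45 pos [ 490.1 -174.6   93.8] yaw -2.5623 z [ 0.001 -0.    -1.   ] q6 -2.72 F [-0.2  0.2 -0.3] g 0.16401386889390465 39.323925375938416
offset total [-1.478  2.853 -0.012] rows 8.568445882346072
drz total 0.917
```

View pics/s2.png

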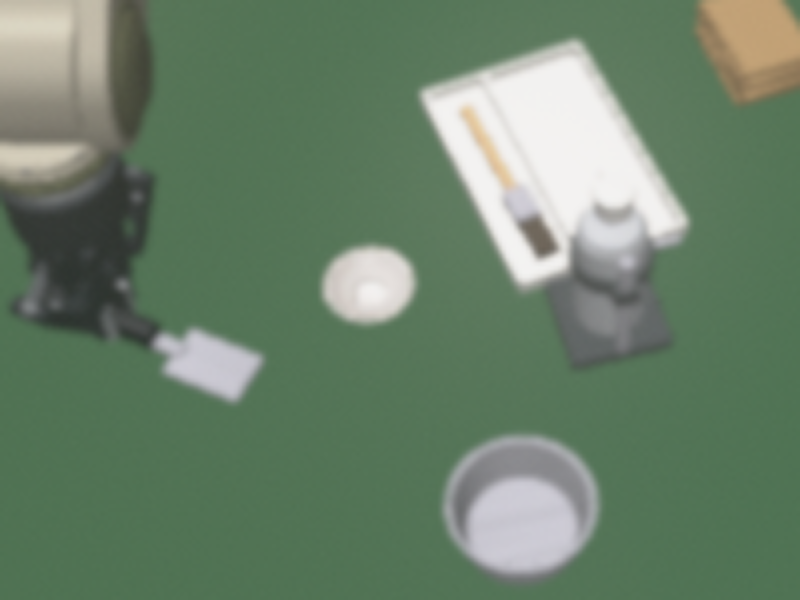

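>>> arm_command(increments=[{"dr":[0,0,0.153],"offset":[0,0,0],"hand":-1},{"dr":[0,0,0.153],"offset":[0,0,0],"hand":-1},{"dr":[0,0,0.153],"offset":[0,0,0],"hand":-1},{"dr":[0,0,0.153],"offset":[0,0,0],"hand":-1},{"dr":[0,0,0.153],"offset":[0,0,0],"hand":-1},{"dr":[0,0,0.153],"offset":[0,0,0],"hand":-1},{"dr":[0,0,0],"offset":[0.19,0.25,0],"hand":-1},{"dr":[0,0,0],"offset":[0.19,0.25,0],"hand":-1}])

```text
time_s: 5.3
eef_pos: [452.2, -108.0, 92.0]
ee_rot: [-0.001, 0.072, 0.997, 0.001]
force: [0.0, 1.0, -1.0]
grip_width: 0.163
grip_force: 39.3
```

>>> arm_command(increments=[{"dr":[0,0,0],"offset":[0.19,0.3,0],"hand":-1},{"dr":[0,0,0],"offset":[0.19,0.3,0],"hand":-1},{"dr":[0,0,0],"offset":[0,0.35,0],"hand":-1},{"dr":[0,0,0],"offset":[0,0.35,0],"hand":-1},{"dr":[0,0,0],"offset":[0,0.35,0],"hand":-1},{"dr":[0,0,0],"offset":[0,0.35,0],"hand":-1},{"dr":[0,0,0],"offset":[0,0.35,0],"hand":-1},{"dr":[0,0,0],"offset":[0,0,0],"hand":-1}])

```text
time_s: 6.1
eef_pos: [447.4, 180.4, 92.3]
ee_rot: [-0.001, 0.068, 0.998, 0.0]
force: [-1.3, -0.4, -0.9]
grip_width: 0.163
grip_force: 39.4
```

```bash
python3 -c "
from h import *
X=np.array([577.8,-117.2,90]);print(proj('scene',X),nat('scene',(250,380)),[proj('scene',X+[0,0,d]) for d in(-5,5)])
plan([451,209,60],-.141+np.pi)"
```

```text
[181.68619425 224.58784373] [182.125 224.625] [array([181.94816291, 225.58284693]), array([181.42239363, 223.58588235])]
t 6.1 pos [447.4 180.4  92.3] yaw 3.0045 z [-0.002  0.    -1.   ] q6 -1.29 F [-1.3 -0.4 -0.9] g 0.1634122164872417 39.421618580818176
offset total [0.003 0.24  0.269] rows 0.9613247700094488
drz total 0.005
```

>>> arm_command(increments=[{"dr":[0,0,0],"offset":[0,0.12,0],"hand":-1},{"dr":[0,0,0],"offset":[0,0.12,0.1],"hand":-1},{"dr":[0,0,0],"offset":[0,0,0.2],"hand":-1},{"dr":[0,0,0],"offset":[0,0,0.18],"hand":-1},{"dr":[0,0,0],"offset":[0,0,0],"hand":-1},{"dr":[0,0,0],"offset":[0,0,0],"hand":-1}])

```text
time_s: 6.7
eef_pos: [452.3, 205.0, 35.8]
ee_rot: [-0.0, 0.071, 0.997, -0.0]
force: [0.4, 0.4, 0.1]
grip_width: 0.159
grip_force: 39.4
```

```bash
python3 -c "
from h import *
plan([451,209,10],-.141+np.pi);crop('scene','s3')"
```

```text
t 6.7 pos [452.3 205.   35.8] yaw 2.9989 z [-0.001 -0.    -1.   ] q6 -1.24 F [0.4 0.4 0.1] g 0.1593039763476312 39.410900473594666
offset total [0.015 0.031 0.215] rows 0.5816527285296819
drz total -0.002
```

View pics/s3.png

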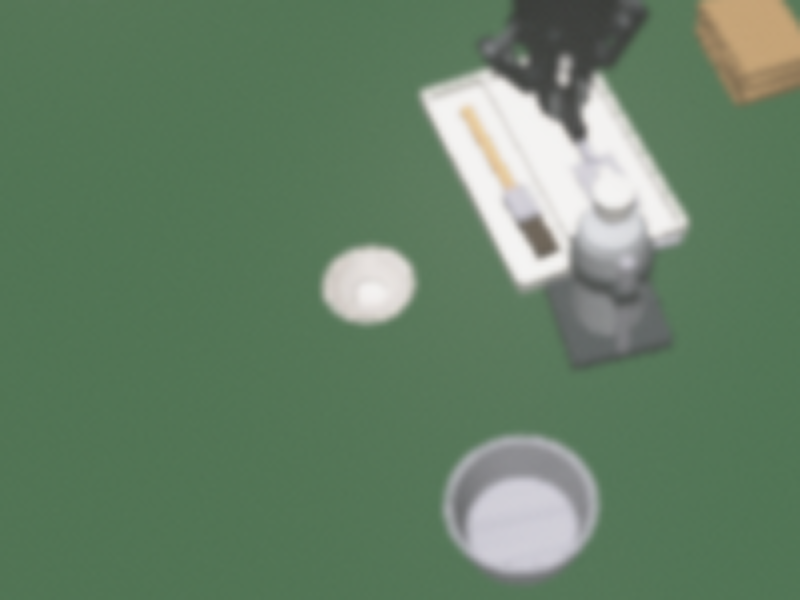

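>>> arm_command(increments=[{"dr":[0,0,0],"offset":[0.01,0.03,0.1],"hand":-1},{"dr":[0,0,0],"offset":[0,0,0.06],"hand":-1},{"dr":[0,0,0],"offset":[0,0,0.03],"hand":-1},{"dr":[0,0,0],"offset":[0,0,0.015],"hand":-1},{"dr":[0,0,0],"offset":[0,0,0],"hand":-1},{"dr":[0,0,0],"offset":[0,0,0],"hand":-1}])

```text
time_s: 7.35
eef_pos: [451.7, 209.0, 11.3]
ee_rot: [0.0, 0.071, 0.997, 0.0]
force: [0.6, -0.4, -0.8]
grip_width: 0.164
grip_force: 39.4
```

>>> arm_command(increments=[{"dr":[0,0,0],"offset":[0,0,0.01],"hand":-1},{"dr":[0,0,0],"offset":[0,0,0.01],"hand":-1},{"dr":[0,0,0],"offset":[0,0,0],"hand":-1},{"dr":[0,0,0],"offset":[0,0,0],"hand":-1}])

```text
time_s: 7.75
eef_pos: [451.7, 209.1, 9.0]
ee_rot: [0.0, 0.071, 0.997, 0.0]
force: [-1.4, -0.5, 4.7]
grip_width: 0.16
grip_force: 40.1
```

>>> arm_command(increments=[{"dr":[0,0,0],"offset":[0,0,0],"hand":-0.35},{"dr":[0,0,0],"offset":[0,0,0],"hand":-0.35},{"dr":[0,0,0],"offset":[0,0,0],"hand":-0.35},{"dr":[0,0,0],"offset":[0,0,-0.1],"hand":-0.35},{"dr":[0,0,0],"offset":[0,0,-0.3],"hand":-0.35},{"dr":[0,0,0],"offset":[0,0,-0.4],"hand":-0.35},{"dr":[0,0,0],"offset":[0,0,-0.4],"hand":-1},{"dr":[0,0,0],"offset":[0,0,-0.4],"hand":-1}])

```text
time_s: 8.55
eef_pos: [451.0, 209.0, 203.6]
ee_rot: [0.0, 0.071, 0.997, 0.0]
force: [-0.2, 0.0, 0.0]
grip_width: 0.006
grip_force: 0.0
```

>>> arm_command(increments=[{"dr":[0,0,0],"offset":[0,0,-0.4],"hand":-1},{"dr":[0,0,0],"offset":[0.4,0,0],"hand":-1},{"dr":[0,0,0],"offset":[0.4,0,0],"hand":-1},{"dr":[0,0,0],"offset":[0,0,0],"hand":-1},{"dr":[0,0,0],"offset":[0,0,0],"hand":-1}])

```text
time_s: 9.05
eef_pos: [356.0, 222.8, 249.8]
ee_rot: [0.001, 0.07, 0.998, 0.0]
force: [0.2, -0.1, 0.0]
grip_width: -0.003
grip_force: 0.0
```

```bash
python3 -c "
from h import *
plan([611,143,230]);crop('top','t4')"
```

```text
t 9.05 pos [356.  222.8 249.8] yaw 3.0008 z [ 0.002  0.    -1.   ] q6 -1.15 F [ 0.2 -0.1  0. ] g -0.002834560573330461 0.0
offset total [-2.197 -0.36   0.169] rows 5.952984946357336
```

View pics/t4.png

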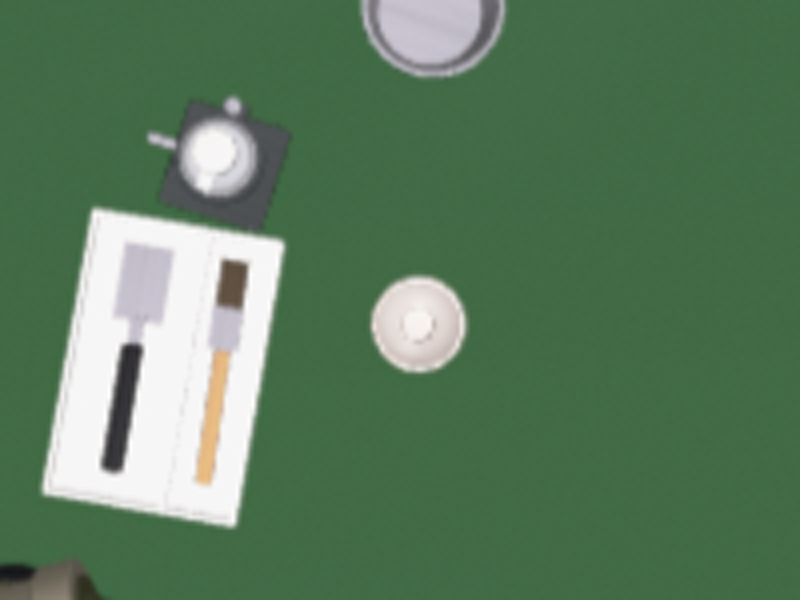

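>>> arm_command(increments=[{"dr":[0,0,0],"offset":[-0.366,-0.06,0],"hand":-1},{"dr":[0,0,0],"offset":[-0.366,-0.06,0],"hand":-1},{"dr":[0,0,0],"offset":[-0.366,-0.06,0],"hand":-1},{"dr":[0,0,0],"offset":[-0.366,-0.06,0],"hand":-1},{"dr":[0,0,0],"offset":[-0.366,-0.06,0],"hand":-1},{"dr":[0,0,0],"offset":[-0.366,-0.06,0],"hand":-1},{"dr":[0,0,0],"offset":[0,0,0],"hand":-1},{"dr":[0,0,0],"offset":[0,0,0],"hand":-1}])

```text
time_s: 9.9
eef_pos: [612.0, 141.8, 247.3]
ee_rot: [-0.001, 0.072, 0.997, -0.0]
force: [0.3, 0.3, 0.3]
grip_width: 0.003
grip_force: 0.0
```

```bash
python3 -c "
from h import *
plan([611.3,142.5,190])"
```

```text
t 9.9 pos [612.  141.8 247.3] yaw 2.9984 z [-0.002 -0.    -1.   ] q6 -1.39 F [0.3 0.3 0.3] g 0.003010573236075589 0.0
offset total [0.006 0.005 0.478] rows 1.2745109064447644
```

>>> arm_command(increments=[{"dr":[0,0,0],"offset":[0,0,0.2],"hand":-1},{"dr":[0,0,0],"offset":[0,0,0.18],"hand":-1},{"dr":[0,0,0],"offset":[0,0,0.1],"hand":-1},{"dr":[0,0,0],"offset":[0,0,0],"hand":-1},{"dr":[0,0,0],"offset":[0,0,0],"hand":-1}])

```text
time_s: 10.4
eef_pos: [611.4, 142.8, 192.3]
ee_rot: [0.001, 0.071, 0.998, 0.0]
force: [-0.6, 1.3, 0.3]
grip_width: -0.002
grip_force: 0.0
```

>>> arm_command(increments=[{"dr":[0,0,0],"offset":[0,0,0.017],"hand":-1},{"dr":[0,0,0],"offset":[0,0,0.017],"hand":-1},{"dr":[0,0,0],"offset":[0,0,0.017],"hand":-1},{"dr":[0,0,0],"offset":[0,0,0.017],"hand":-1},{"dr":[0,0,0],"offset":[0,0,0],"hand":-1},{"dr":[0,0,0],"offset":[0,0,0],"hand":-1}])

```text
time_s: 11.0
eef_pos: [611.3, 142.6, 182.9]
ee_rot: [-0.0, 0.071, 0.997, -0.0]
force: [0.7, -0.4, 0.0]
grip_width: 0.002
grip_force: 0.0
```

>>> arm_command(increments=[{"dr":[0,0,0],"offset":[0,0,0.02],"hand":-1},{"dr":[0,0,0],"offset":[0,0,0.02],"hand":-1},{"dr":[0,0,0],"offset":[0,0,0.02],"hand":-1},{"dr":[0,0,0],"offset":[0,0,0],"hand":-1},{"dr":[0,0,0],"offset":[0,0,0],"hand":-1}])

```text
time_s: 11.5
eef_pos: [611.2, 142.6, 175.7]
ee_rot: [-0.0, 0.071, 0.997, -0.0]
force: [0.8, -0.8, 0.4]
grip_width: -0.005
grip_force: 0.0
```

>>> arm_command(increments=[{"dr":[0,0,0],"offset":[0,0,0.02],"hand":-1},{"dr":[0,0,0],"offset":[0,0,0.02],"hand":-1},{"dr":[0,0,0],"offset":[0,0,0.02],"hand":-1},{"dr":[0,0,0],"offset":[0,0,0],"hand":-1},{"dr":[0,0,0],"offset":[0,0,0],"hand":-1}])

```text
time_s: 12.0
eef_pos: [611.2, 142.6, 168.5]
ee_rot: [-0.0, 0.071, 0.997, -0.0]
force: [-0.2, -0.3, -0.4]
grip_width: 0.004
grip_force: 0.0
```

>>> arm_command(increments=[{"dr":[0,0,0],"offset":[0,0,0.02],"hand":-1},{"dr":[0,0,0],"offset":[0,0,0.02],"hand":-1},{"dr":[0,0,0],"offset":[0,0,0.02],"hand":-1},{"dr":[0,0,0],"offset":[0,0,0],"hand":-1},{"dr":[0,0,0],"offset":[0,0,0],"hand":-1}])

```text
time_s: 12.5
eef_pos: [611.2, 142.6, 161.3]
ee_rot: [-0.0, 0.071, 0.997, -0.0]
force: [0.5, 0.2, 0.5]
grip_width: -0.002
grip_force: 0.0
```

>>> arm_command(increments=[{"dr":[0,0,0],"offset":[0,0,0.02],"hand":-1},{"dr":[0,0,0],"offset":[0,0,0.02],"hand":-1},{"dr":[0,0,0],"offset":[0,0,0.01],"hand":-1},{"dr":[0,0,0],"offset":[0,0,0],"hand":-1},{"dr":[0,0,0],"offset":[0,0,0],"hand":-1}])

```text
time_s: 13.0
eef_pos: [611.2, 142.7, 155.4]
ee_rot: [0.0, 0.071, 0.997, 0.0]
force: [-0.3, -0.4, -0.3]
grip_width: 0.002
grip_force: 0.0
```

>>> arm_command(increments=[{"dr":[0,0,0],"offset":[0,0,0.02],"hand":-1},{"dr":[0,0,0],"offset":[0,0,0.02],"hand":-1},{"dr":[0,0,0],"offset":[0,0,0],"hand":-1},{"dr":[0,0,0],"offset":[0,0,0],"hand":-1}])

```text
time_s: 13.4
eef_pos: [611.5, 142.6, 151.2]
ee_rot: [0.001, 0.071, 0.997, 0.0]
force: [-1.7, 0.3, 6.7]
grip_width: -0.006
grip_force: 2.8
```

>>> arm_command(increments=[{"dr":[0,0,0],"offset":[0,0,0.01],"hand":-1},{"dr":[0,0,0],"offset":[0,0,0.01],"hand":-1},{"dr":[0,0,0],"offset":[0,0,0],"hand":-1}])

```text
time_s: 13.7
eef_pos: [611.5, 142.6, 148.9]
ee_rot: [0.001, 0.071, 0.997, 0.0]
force: [-2.7, -0.3, 6.6]
grip_width: 0.002
grip_force: 3.5
```

>>> arm_command(increments=[{"dr":[0,0,0],"offset":[0,0,0.01],"hand":-1},{"dr":[0,0,0],"offset":[0,0,0],"hand":-1},{"dr":[0,0,0],"offset":[0,0,0],"hand":-1}])

```text
time_s: 14.0
eef_pos: [611.5, 142.7, 147.9]
ee_rot: [0.001, 0.071, 0.997, 0.0]
force: [-1.8, -0.2, 8.2]
grip_width: 0.003
grip_force: 3.7
```

>>> arm_command(increments=[{"dr":[0,0,0],"offset":[0,0,0.01],"hand":-1},{"dr":[0,0,0],"offset":[0,0,0],"hand":-1},{"dr":[0,0,0],"offset":[0,0,0],"hand":-1}])

```text
time_s: 14.3
eef_pos: [611.5, 142.7, 146.9]
ee_rot: [0.001, 0.071, 0.997, 0.0]
force: [-2.5, 0.1, 8.0]
grip_width: -0.001
grip_force: 4.1
```

>>> arm_command(increments=[{"dr":[0,0,0],"offset":[0,0,0.01],"hand":-1},{"dr":[0,0,0],"offset":[0,0,0],"hand":-1},{"dr":[0,0,0],"offset":[0,0,0],"hand":-1}])

```text
time_s: 14.6
eef_pos: [611.6, 142.6, 146.7]
ee_rot: [0.001, 0.071, 0.997, 0.0]
force: [-5.1, -1.2, 14.5]
grip_width: 0.004
grip_force: 7.2
```

>>> arm_command(increments=[{"dr":[0,0,0],"offset":[0,0,0],"hand":-1},{"dr":[0,0,0],"offset":[0,0,0],"hand":-1},{"dr":[0,0,0],"offset":[0,0,0],"hand":-1},{"dr":[0,0,0],"offset":[0,0,0],"hand":-1}])

```text
time_s: 15.0
eef_pos: [611.6, 142.7, 146.7]
ee_rot: [0.001, 0.071, 0.997, 0.0]
force: [-4.9, -0.3, 14.8]
grip_width: -0.001
grip_force: 7.2
```

>>> arm_command(increments=[{"dr":[0,0,0],"offset":[0,0,-0.05],"hand":-1},{"dr":[0,0,0],"offset":[0,0,-0.1],"hand":-1},{"dr":[0,0,0],"offset":[0,0,-0.3],"hand":-1},{"dr":[0,0,0],"offset":[0,0,-0.3],"hand":-1},{"dr":[0,0,0],"offset":[0.4,0,0],"hand":-1},{"dr":[0,0,0],"offset":[0.4,0,0],"hand":-1},{"dr":[0,0,0],"offset":[0.4,0,0],"hand":-1},{"dr":[0,0,0],"offset":[0.4,0,0],"hand":-1}])

```text
time_s: 15.8
eef_pos: [419.1, 169.8, 234.5]
ee_rot: [-0.0, 0.071, 0.997, -0.0]
force: [0.7, 0.6, 1.2]
grip_width: -0.002
grip_force: 0.0
```

>>> arm_command(increments=[{"dr":[0,0,0],"offset":[0.4,0,0],"hand":-1},{"dr":[0,0,0],"offset":[0.2,0,0],"hand":-1},{"dr":[0,0,0],"offset":[0,0,0],"hand":-1},{"dr":[0,0,0],"offset":[0,0,0],"hand":-1},{"dr":[0,0,0],"offset":[0,0,0],"hand":-1}])

```text
time_s: 16.3
eef_pos: [350.7, 179.8, 234.6]
ee_rot: [0.0, 0.071, 0.997, -0.0]
force: [-0.4, -0.4, -0.2]
grip_width: -0.001
grip_force: 0.0
```

```bash
python3 -c "
from h import *
plan([611.3,142.5,190]);crop('top','t5')"
```

```text
t 16.3 pos [350.7 179.8 234.6] yaw 2.9995 z [ 0. -0. -1.] q6 -1.25 F [-0.4 -0.4 -0.2] g -0.0006584119200039856 0.0
offset total [-2.194  0.     0.372] rows 5.933391117527194
```

View pics/t5.png

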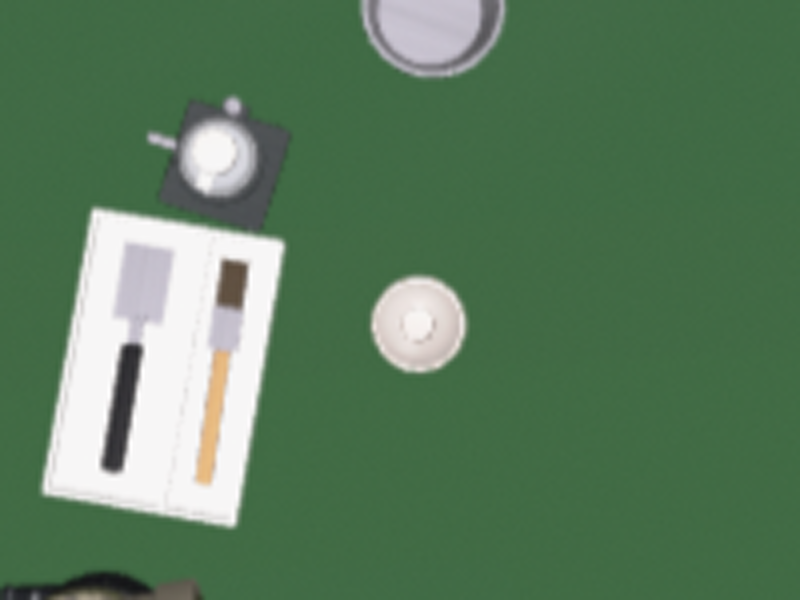

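The last picture matches the earlier one: spatula straight in the wide compartment, blade tip at (149,246), cap at (211,152) as before, brush and dish unmoved. The force rose evenly to about 8 N. It then jumped to 14.5 N with no further travel, so the cap was on its hard stop, and it stayed there for at least 0.6 s.

```bash
python3 -c "
from rig import ctrl
print(ctrl.finish_job())"
```

```text
the job is handed in; nothing more can be done
None
```

I handed the job in after about 16 s of robot time, with no verdict returned: the spatula lies flat and straight in the wide compartment, blade towards the can; the cap was held on its stop for about 0.6 s at up to about 16 N, then released; and the brush, dish and sieve look unmoved in the last picture, with the packets out of frame.

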